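Load the goods train in the model railway's yard

ROBOT

A 7-joint arm with a two-finger parallel gripper is mounted at the origin on the work surface. World frame = base frame: x ahead of the robot, y to its left, z up, the work surface at z = 0. Lengths are in m, angles in rad, forces in N, time in s.
With the tool pointing down it reaches from about 0.425 to 0.875 m from the base axis. Payload 4.7 kg.
Tool frame: the origin (TCP) lies on the mounting face of the last link; the fingertips stand 182 mm ahead of it and the grasp point (between the pads) lies ahead of it (ctrl.grip_point_offset is the z of the grasp point in the tool frame, in m); z points along the fingers, y is the line along which they close (so a half turn about z gives the same grasp; the last joint's range is limited). The gripper opens to 87 mm and grips with 3 to 60 N. Pads are 19 mm wide; open, the fingers measure 117 mm over their backs; the gripper's body (75 mm by 190 mm) begins 51 mm behind the grasp point.
Start: joints at [-1.277, 0.321, -0.07, 1.45, 0.023, 1.371, -0.057], TCP at [0.18, 0.625, 0.405] pointing down, gripper open.
Joint ranges: [-2.86, 2.86], [-0.3, 2.09], [-1.38, 1.24], [0.06, 2.45], [-1.56, 4.7], [0.09, 2.05], [-2.69, 2.69]. Speed limits (rad/s): [2.57, 2.57, 3.14, 3.14, 3.14, 3.14, 3.14].

INTERFACE

Orientations are given as a rotation vector (axis times angle).
In Python, from bench import ctrl gives the robot as it stands.
- The arm moves only by the tool move_tool, called after "Request:" as name([rows], argument=value, ...), one row to a line, values as JSON. Schema: {"type":"object","properties":{"moves":{"type":"array","items":{"type":"array","prefixItems":[{"type":"array","items":{"type":"number"},"minItems":3,"maxItems":3},{"type":"number"},{"type":"number"}],"minItems":3,"maxItems":3},"minItems":1,"maxItems":20},"clamp_n":{"type":"number"},"only":{"type":"string"},"quiet":{"type":"boolean"},"lines":{"type":"string"}},"required":["moves"],"additionalProperties":false}. moves is a list of rows, 1 to 20 of them, each written [[dx, dy, dz], turn, opening]: dx, dy, dz in normalised numbers (1 is 0.6 m), then a turn about the tool's z in parts of the range, where 1.0 means 2 rad, then the opening from 0.0 (shut) to 1.0 (fully open); each row is the pose to reach, as a shift and turn from the pose commanded when the call began, along the tool's axes at that moment; what a row does not reach only later rows make up. A row lasts 1/10 s, in which the tool goes at most 0.05 m and 0.15 rad, less where a joint would pass 70% of its speed; a pose out of reach is approached as far as the arm can. The fingers move at their own pace and stop on an object; clamp_n is the grip in N (left out, the last holds). Time passes only in rows, so rows that do not move let the fingers close. The tool returns the time, the measured TCP pose, the force, the opening and the grip force at its end. only (a regular expression) keeps the lines of the reply that match it, lines (a string "A,B") keeps lines A to B, and quiet returns only ok. A shift or turn number past 1, either way, is cut back to 1. Input that does not fit is refused with a message, and nothing moves.
- ctrl.get_state(): the state, without advancing time (a new reading comes with each control period).
- ctrl.get_image(name): name is "scene" or "top"; returns (picture, depth): 480x640x3 uint8, red, green, blue; 480x640 float32, m along the optical axis (not along the pixel's ray), 0 where there is no reading.
- ctrl.camera_model(name): a dict with "vertical_fov" (degrees; the focal length in pixels is half the picture's height over the tangent of half this angle, whatever the lens; pixels are square), "cx", "cy" (the principal point, pixels), "rvec" (rotation vector, rad) and "tvec" (3), from world to camera coordinates, as OpenCV has them. Camera axes: x right, y down, z forward; pixel columns grow to the right and rows downward; lengths in m; the calibration is good to about 2 mm. A picture is of the moment at which its call begins. camera_model takes no time and is no camera call.
- ctrl.close_job(): hands the job in; it is judged then, once.
The state is a dict: "time": time; "joint_positions": joint angles; "qd": joint speeds; "joint_torque": joint torques, N m; "position": TCP position; "tool_rot": TCP orientation; "ft_force": force on the tool from outside, world axes, zero at the start; "torque": the same for the moment, N m; "grip_width": opening from 0.0 (shut) to 1.0 (fully open); "grip_force": force on a finger pad.
Only numpy, scipy, OpenCV 4.12 (cv2) and the standard library are available. Lean on these libraries where they do the work, as an engineer would, in place of code of your own. Each camera call takes 0.05 s, during which the arm holds its last target. There are 200 camera calls.

TASK

Load the goods train waiting in the siding of the model railway: stack the sawn timber on the flat wagon next to the locomotive, the long pack underneath and the short pack centred on top of it; put the tank container on the flat wagon farthest from the locomotive, and the box container on the flat wagon between those two. Each load lies centred on its wagon and in line with it. Set the loads down rather than letting them fall, and leave the lorry and the forklift where they stand.

Things in the scene. Friction and masses are not known exactly. Their poses are not given: they have to be found in the camera images.
- loco: Red shunting locomotive with grey-roofed cab and two bonnets, 120 x 34 x 46 mm, fixed on the siding at one end of the train, left or right. The siding runs roughly along y at x about 0.6 m, turned up to 0.12 rad, into a small tunnel mouth well beyond each end. Origin: centre, at rail height (10 mm above the table); x along the train. The flat wagons' centres lie 124, 248 and 372 mm away.
- flat_a: One of three identical empty flat wagons (plank deck) fixed between the locomotive and, at the other end, a brown van with a grey roof; which letter stands where varies. Centres 124 mm apart in line. Origin: wagon's centre at rail height, 10 mm above the table; x along the train. Deck flat, bare, 108 x 33 mm (x, y), its top 14 mm above the origin, 24 mm above the table.
- flat_b: As flat_a.
- flat_c: As flat_a.
- long_pack: Long pack of sawn timber planks with two dark steel bands: solid block 85 x 30 x 18 mm (x, y, height), 25 to 50 g. Loose in the yard, within 0.65 rad of parallel to the train; neighbours' centres at least 100 mm away. Origin: centre of its underside, on the table (z = 0) at first; x along its length, z up.
- short_pack: Short pack of sawn timber planks with two dark steel bands: solid block 58 x 26 x 14 mm (x, y, height), 14 to 28 g. It goes on top of the long pack. Loose in the yard, within 0.65 rad of parallel to the train; neighbours' centres at least 100 mm away. Origin: centre of its underside, on the table (z = 0) at first; x along its length, z up.
- box_container: Grey corrugated freight container, a closed box 70 x 28 x 30 mm (x, y, height), 20 to 42 g. Loose in the yard, within 0.65 rad of parallel to the train; neighbours' centres at least 100 mm away. Origin: centre of its underside, on the table (z = 0) at first; x along its length, z up.
- tank_container: Tank container: a silver lying cylinder, 24 mm across, in a grey beam frame 70 x 28 x 30 mm (x, y, height) with long beams along both sides, top and bottom: it grips across y like a box. 20 to 42 g. Loose in the yard, within 0.65 rad of parallel to the train; neighbours' centres at least 100 mm away. Origin: centre of its underside, on the table (z = 0) at first; x along its length, z up.
- lorry: Loose flatbed lorry, white cab and empty wooden bed, 84 x 29 x 36 mm, standing in the row of loads; it stays where it is. Origin: centre of its underside on the table, x towards the cab.
- forklift: Loose yellow yard forklift, about 70 x 26 x 42 mm, standing in the row of loads; it stays where it is. Origin: under its centre on the table, x towards the forks.
Things that resemble listed ones, but are neither listed nor needed, are in the scene too. What is shaped like the short_pack but purple is not meant.

How it is judged:
By the outcome, as a careful person would: the job done as asked, in the order asked, and still so for the second after the job is handed in, with the robot touching nothing.
It also fails if it takes over 99 s, if anything falls off the work surface, if the arm or the gripper's body presses on something with over 40 N, if the wrist force passes 120 N, or if a joint passes its speed limit or range.

## Working session

There is one attempt and no reset: what is moved stays moved. The work goes in short steps, Python scripts to look and compute and a tool call to move; the robot and the scene stay as the last step left them, time stands still between calls to the robot, and variables do not carry over. Pictures are saved under pics/ and viewed, at most 14 in all, crops included, and the job is handed in when it is done.

```bash
ls; mkdir -p pics; cat > h.py <<'E'
import numpy as np, cv2
from bench import ctrl
def grab(n):
    im,d=ctrl.get_image(n); np.savez(f'/tmp/{n}.npz',im=im,d=d); return im,d
def world(n,d):
    m=ctrl.camera_model(n); f=240/np.tan(np.radians(m['vertical_fov'])/2)
    R=cv2.Rodrigues(np.array(m['rvec'],float))[0]; t=np.array(m['tvec'],float)
    v,u=np.mgrid[0:480,0:640]
    c=np.stack([(u-m['cx'])/f*d,(v-m['cy'])/f*d,d],-1)
    return (c-t)@R
E
python3 - <<'E'
from h import *
for n in('top','scene'):
    im,d=grab(n); cv2.imwrite(f'pics/{n}0.png',im[...,::-1]); m=ctrl.camera_model(n); print(m)
s=ctrl.get_state(); print(s['time'],s['position'],s['tool_rot'],s['grip_width'],ctrl.grip_point_offset)
E
```

```text
pics
{'vertical_fov': 55.78398716448643, 'cx': 322.98495121362606, 'cy': 242.14505771890472, 'rvec': array([ 2.19436651, -2.17856847,  0.01640457]), 'tvec': array([0.00782652, 0.52274175, 0.75294048])}
{'vertical_fov': 55.55115732721721, 'cx': 312.80060305326646, 'cy': 247.26475260113304, 'rvec': array([ 1.2784817 ,  2.24652434, -0.97085056]), 'tvec': array([ 0.25957346, -0.2702709 ,  1.13707511])}
0.1 [0.179471   0.62453509 0.40378657] [-4.37950368e-01 -3.11075938e+00  2.63991970e-03] 1.0002817845916443 0.1635
```

View pics/top0.png

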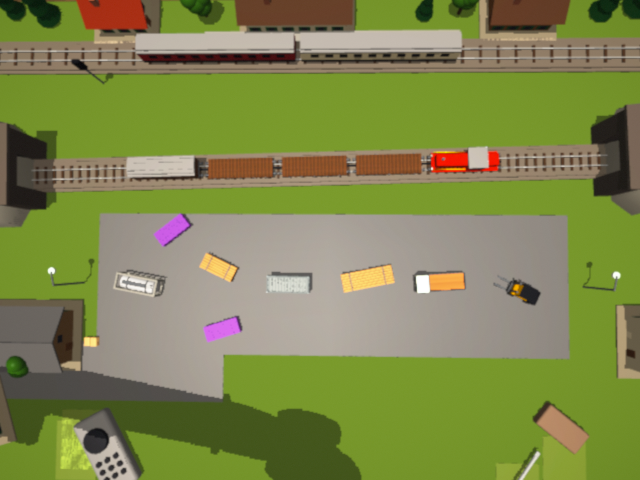

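View pics/scene0.png

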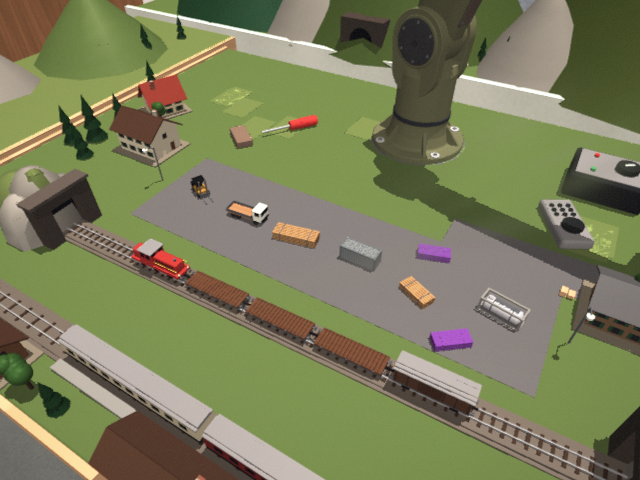

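The top view shows the loco at right (465,160), flats at (388,164), (314,167), (240,168) and the van at (160,167). The loads are the tank (138,284), short pack (218,267), box (289,283) and long pack (367,278). The lorry is at (440,282), the forklift at (520,291) and the purple decoys at (172,230) and (222,328). Next I measure them with depth.

```bash
cat >> h.py <<'E'
def rect(n,box,zlo,zhi,d=None,mask=None):
    if d is None: d=np.load(f'/tmp/{n}.npz')['d']
    P=world(n,d); u0,v0,u1,v1=box; s=np.zeros(d.shape,bool); s[v0:v1,u0:u1]=1
    s&=(d>0)&(P[...,2]>zlo)&(P[...,2]<zhi)
    if mask is not None: s&=mask
    k,l,st,_=cv2.connectedComponentsWithStats(s.astype(np.uint8)); i=1+st[1:,4].argmax(); q=P[l==i]
    (c,sz,a)=cv2.minAreaRect(q[:,:2].astype(np.float32))
    a=np.radians(a if sz[0]>sz[1] else a+90); a=(a+np.pi/2-np.pi/2)%np.pi
    return np.round(c,4),np.round(sorted(sz),4),round(a,3),np.round(np.median(q[:,2]),4),len(q)
E
python3 - <<'E'
from h import *
d=np.load('/tmp/top.npz')['d']; P=world('top',d)
for p in [(60,230),(300,230),(550,230),(180,345),(300,350),(550,350),(300,120),(320,205)]: print(p,np.round(P[p[1],p[0]],4))
for k,b,zl,zh in [('loco',(425,140,505,180),.03,.08),('f1',(350,145,428,185),.016,.03),('f2',(277,145,353,185),.016,.03),('f3',(203,145,279,185),.016,.03),('van',(120,145,203,190),.03,.08),
 ('tank',(105,262,170,305),.008,.05),('tanktop',(105,262,170,305),.024,.05),('short',(192,245,245,287),.007,.03),('box',(258,263,320,303),.015,.05),('boxtop',(258,263,320,303),.025,.05),('long',(332,255,404,300),.009,.03),('lorry',(408,262,472,300),.006,.06),('fork',(490,268,548,310),.006,.06),('p1',(150,208,196,250),.006,.03),('p2',(198,312,246,346),.006,.03)]:
    print(k,*rect('top',b,zl,zh))
E
```

```text
(60, 230) [ 0.5414  0.4713 -0.0026]
(300, 230) [0.5437 0.0514 0.0008]
(550, 230) [ 0.546  -0.3703  0.0024]
(180, 345) [0.3459 0.2545 0.0011]
(300, 350) [0.34   0.0494 0.0008]
(550, 350) [ 0.3457 -0.3679  0.0019]
(300, 120) [ 7.347e-01  5.340e-02 -1.000e-04]
(320, 205) [ 0.5871  0.0176 -0.0011]
loco [ 0.6565 -0.2186] [0.0339 0.1045] 1.573 0.0475 1174
f1 [ 0.653  -0.0968] [0.035  0.1281] 1.598 0.0243 1382
f2 [0.6494 0.0267] [0.035  0.1258] 1.601 0.0242 1351
f3 [0.6458 0.1512] [0.0354 0.1266] 1.595 0.024 1354
van [0.6422 0.2758] [0.0337 0.1113] 1.598 0.0537 1561
tank [0.4498 0.323 ] [0.0284 0.0717] 1.382 0.0269 710
tanktop [0.4498 0.3231] [0.0284 0.0714] 1.384 0.0283 520
short [0.4789 0.1896] [0.0267 0.059 ] 1.118 0.0138 557
box [0.4519 0.0694] [0.028  0.0704] 1.574 0.0298 743
boxtop [0.4519 0.0698] [0.028  0.0696] 1.576 0.0298 735
long [ 0.4624 -0.0613] [0.0301 0.0853] 1.773 0.0182 944
lorry [ 0.4572 -0.181 ] [0.0293 0.0843] 1.638 0.0145 934
fork [ 0.4415 -0.3183] [0.0257 0.0474] 1.104 0.0268 492
p1 [0.5417 0.2703] [0.0273 0.059 ] 2.223 0.0138 571
p2 [0.375  0.1814] [0.0265 0.0588] 1.885 0.0137 567
```

```bash
cat >> h.py <<'E'
def plan(*wps):
    """waypoints (x,y,ztip,axis angle) -> tool-axis rows from the present pose"""
    s=ctrl.get_state(); p=s['position']; R=cv2.Rodrigues(np.array(s['tool_rot'],float))[0]
    yaw=np.arctan2(R[1,0],R[0,0])
    print('t',round(s['time'],2),'tcp',np.round(p,4),'yaw',round(yaw,3),'tilt',np.round(R[:2,2],4),'q7',round(s['joint_positions'][6],2),'w',round(s['grip_width'],3),'F',np.round(s['ft_force'],1))
    for x,y,z,a in wps:
        dl=R.T@(np.array([x,y,z+.182])-p); dy=(a-yaw+np.pi/2)%np.pi-np.pi/2
        print(np.round(dl,4),'turn',round(-dy,3))
E
python3 - <<'E'
from h import *
plan((.5,.25,.15,1.773),(.4624,-.0613,.10,1.773))
E
```

```text
t 0.1 tcp [0.1795 0.6245 0.4038] yaw 2.862 tilt [-0.0004 -0.0016] q7 -0.06 w 1.0 F [-0.1  0.1  0.3]
[-0.4115 -0.2714  0.0723] turn 1.089
[-0.4613 -0.5809  0.1228] turn 1.089
```

Careful with the scale: shifts go in shares of 0.6 m and turns go in shares of 2 rad. That gives: -0.5809 m / 0.6 = -0.9682, -0.4613 m / 0.6 = -0.7688, 1.089 rad / 2 = 0.5445.

Request:
move_tool([
  [[-0.6833, -0.45, 0.1167], 0.5445, 0.7],
  [[-0.6833, -0.45, 0.1167], 0.5445, 0.7],
  [[-0.6833, -0.45, 0.1167], 0.5445, 0.7],
  [[-0.6833, -0.45, 0.1167], 0.5445, 0.7],
  [[-0.6833, -0.45, 0.1167], 0.5445, 0.7],
  [[-0.6833, -0.45, 0.1167], 0.5445, 0.7],
  [[-0.6833, -0.45, 0.1167], 0.5445, 0.7],
  [[-0.6833, -0.45, 0.1167], 0.5445, 0.7],
  [[-0.6833, -0.45, 0.1167], 0.5445, 0.7],
  [[-0.7688, -0.9682, 0.2047], 0.5445, 0.7],
  [[-0.7688, -0.9682, 0.2047], 0.5445, 0.7],
  [[-0.7688, -0.9682, 0.2047], 0.5445, 0.7],
  [[-0.7688, -0.9682, 0.2047], 0.5445, 0.7],
  [[-0.7688, -0.9682, 0.2047], 0.5445, 0.7],
  [[-0.7688, -0.9682, 0.2047], 0.5445, 0.7],
  [[-0.7688, -0.9682, 0.2047], 0.5445, 0.7],
  [[-0.7688, -0.9682, 0.2047], 0.5445, 0.7],
  [[-0.7688, -0.9682, 0.2047], 0.5445, 0.7],
], clamp_n=15)

```text
time: 1.9
position: [0.462, -0.0623, 0.2816]
tool_rot: [-1.99, -2.43, 0.0]
ft_force: [0.2, 1.2, 0.3]
grip_width: 0.702
grip_force: 0.0
```

```bash
python3 - <<'E'
from h import *
plan((.4624,-.0613,.003,1.773))
E
```

```text
t 1.9 tcp [ 0.462  -0.0623  0.2816] yaw 1.769 tilt [-0.0008  0.0003] q7 0.29 w 0.702 F [0.2 1.2 0.3]
[0.0009 0.0006 0.0966] turn -0.004
```

To row units: 0.096 m / 0.6 = 0.16, 0.001 m / 0.6 = 0.0017.

Request:
move_tool([
  [[0.0017, 0.0008, 0.0667], 0, 0.7],
  [[0.0017, 0.0008, 0.125], 0, 0.7],
  [[0.0017, 0.0008, 0.1467], 0, 0.7],
  [[0.0017, 0.0008, 0.16], 0, 0.7],
  [[0.0017, 0.0008, 0.16], 0, 0.7],
])

```text
time: 2.4
position: [0.463, -0.0592, 0.1858]
tool_rot: [-1.984, -2.435, 0.001]
ft_force: [-0.2, 0.4, -0.1]
grip_width: 0.698
grip_force: 0.0
```

```bash
python3 - <<'E'
from h import *
plan((.4624,-.0613,.003,1.773))
E
```

```text
t 2.4 tcp [ 0.463  -0.0592  0.1858] yaw 1.774 tilt [-0.0008 -0.0001] q7 0.4 w 0.698 F [-0.2  0.4 -0.1]
[-0.002  -0.001   0.0008] turn 0.001
```

To row units: -0.0015 m / 0.6 = -0.0025, 0.001 m / 0.6 = 0.0017.

Request:
move_tool([
  [[-0.0025, -0.0008, 0.0017], 0, 0.7],
  [[-0.0025, -0.0008, 0.0017], 0, 0.2],
  [[-0.0025, -0.0008, 0.0017], 0, 0.2],
  [[-0.0025, -0.0008, 0.0017], 0, 0.2],
  [[-0.0025, -0.0008, 0.0017], 0, 0.2],
  [[-0.0025, -0.0008, 0.0017], 0, 0.2],
  [[-0.0025, -0.0008, 0.0017], 0, 0.2],
], clamp_n=15)

```text
time: 3.1
position: [0.4626, -0.0614, 0.1851]
tool_rot: [-1.986, -2.434, -0.0]
ft_force: [-0.9, -0.5, 2.0]
grip_width: 0.342
grip_force: 15.0
```

```bash
python3 - <<'E'
from h import *
plan((.4624,-.0613,.13,1.773),(.653,-.0970,.10,1.6))
E
```

```text
t 3.1 tcp [ 0.4626 -0.0614  0.1851] yaw 1.773 tilt [0.     0.0002] q7 0.41 w 0.342 F [-0.9 -0.5  2. ]
[ 0.0002 -0.0002 -0.1269] turn -0.0
[-0.073   0.1794 -0.0969] turn 0.173
```

To row units: 0.1794 m / 0.6 = 0.299, -0.097 m / 0.6 = -0.1617, 0.173 rad / 2 = 0.0865.

Request:
move_tool([
  [[0, 0, -0.05], 0, 0.2],
  [[0, 0, -0.1167], 0, 0.2],
  [[0, 0, -0.1833], 0, 0.2],
  [[-0.1217, 0.299, -0.1617], 0.0865, 0.2],
  [[-0.1217, 0.299, -0.1617], 0.0865, 0.2],
  [[-0.1217, 0.299, -0.1617], 0.0865, 0.2],
  [[-0.1217, 0.299, -0.1617], 0.0865, 0.2],
  [[-0.1217, 0.299, -0.1617], 0.0865, 0.2],
  [[-0.1217, 0.299, -0.1617], 0.0865, 0.2],
  [[-0.1217, 0.299, -0.1617], 0.0865, 0.2],
  [[-0.1217, 0.299, -0.1617], 0.0865, 0.2],
])

```text
time: 4.2
position: [0.652, -0.097, 0.2827]
tool_rot: [-2.189, -2.253, -0.002]
ft_force: [0.3, -0.3, -0.2]
grip_width: 0.335
grip_force: 15.0
```

```bash
python3 - <<'E'
from h import *
plan((.653,-.0970,.027,1.6))
im,d=grab('top'); cv2.imwrite('pics/top1.png',im[100:260,270:550,::-1])
plan((.653,-.0970,.027,1.6))
E
```

```text
t 4.2 tcp [ 0.652  -0.097   0.2827] yaw 1.599 tilt [0.0006 0.0012] q7 0.36 w 0.335 F [ 0.3 -0.3 -0.2]
[-0.0001  0.001   0.0737] turn -0.001
t 4.25 tcp [ 0.6521 -0.0968  0.2829] yaw 1.6 tilt [0.0011 0.0013] q7 0.36 w 0.343 F [ 1.   0.3 -0.1]
[-0.0003  0.0008  0.0739] turn -0.0
```

To row units: 0.0725 m / 0.6 = 0.1208, 0.071 m / 0.6 = 0.1183.

Request:
move_tool([
  [[0, 0.0015, 0.0583], 0, 0.2],
  [[0, 0.0015, 0.1], 0, 0.2],
  [[0, 0.0015, 0.1133], 0, 0.2],
  [[0, 0.0015, 0.1183], 0, 0.2],
  [[0, 0.0015, 0.1208], 0, 0.2],
  [[0, 0.0015, 0.1208], 0, 0.2],
])

```text
time: 4.85
position: [0.6544, -0.0971, 0.2109]
tool_rot: [2.188, 2.252, 0.003]
ft_force: [-0.6, 0.1, -0.4]
grip_width: 0.344
grip_force: 15.0
```

```bash
python3 - <<'E'
from h import *
plan((.653,-.0970,.027,1.6))
im,d=grab('top'); 
plan((.653,-.0970,.027,1.6))
E
```

```text
t 4.85 tcp [ 0.6544 -0.0971  0.2109] yaw 1.6 tilt [0.0024 0.0001] q7 0.39 w 0.344 F [-0.6  0.1 -0.4]
[ 0.0001 -0.0014  0.0019] turn -0.0
t 4.9 tcp [ 0.6544 -0.0971  0.2109] yaw 1.6 tilt [0.0023 0.0001] q7 0.39 w 0.346 F [ 0.4 -0.8 -0.5]
[ 0.0002 -0.0014  0.0019] turn -0.0
```

To row units: 0.0018 m / 0.6 = 0.003, -0.0014 m / 0.6 = -0.0023.

Request:
move_tool([
  [[0, -0.0023, 0], 0, 0.2],
  [[0, -0.0023, 0.0017], 0, 0.2],
  [[0, -0.0023, 0.003], 0, 0.2],
  [[0, -0.0023, 0.003], 0, 0.2],
])

```text
time: 5.3
position: [0.6527, -0.0972, 0.2092]
tool_rot: [2.189, 2.253, 0.001]
ft_force: [-2.9, 0.6, 6.2]
grip_width: 0.341
grip_force: 15.0
```

```bash
python3 - <<'E'
from h import *
plan((.653,-.0970,.027,1.6))
im,d=grab('top'); cv2.imwrite('pics/top2.png',cv2.resize(im[100:230,330:490,::-1],None,fx=4,fy=4))
E
```

```text
t 5.3 tcp [ 0.6527 -0.0972  0.2092] yaw 1.6 tilt [0.0008 0.0005] q7 0.39 w 0.341 F [-2.9  0.6  6.2]
[0.0002 0.0003 0.0002] turn -0.0
```

View pics/top2.png

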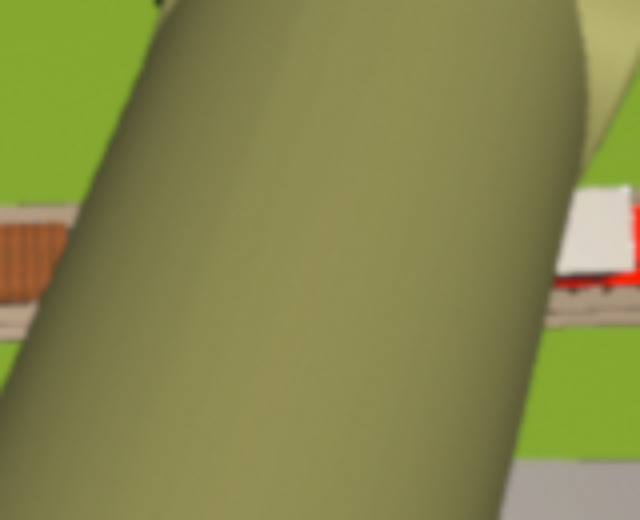

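The arm hides the wagon, but 6 N upward shows the load is resting on the deck. I release, rise, move towards the short pack and look.

To row units: -0.12 m / 0.6 = -0.2, -0.08 m / 0.6 = -0.1333.

Request:
move_tool([
  [[0, 0, -0.0005], 0, 0.45],
  [[0, 0, -0.0005], 0, 0.6],
  [[0, 0, -0.0005], 0, 0.65],
  [[0, 0, -0.05], 0, 0.65],
  [[0, 0, -0.1333], 0, 0.65],
  [[0, 0, -0.2], 0, 0.65],
])

```text
time: 5.95
position: [0.6525, -0.0971, 0.3293]
tool_rot: [2.189, 2.253, -0.0]
ft_force: [0.4, 0.3, 0.6]
grip_width: 0.643
grip_force: 0.0
```

```bash
python3 - <<'E'
from h import *
plan((.479,.1896,.11,1.118))
E
```

```text
t 5.95 tcp [ 0.6525 -0.0971  0.3293] yaw 1.6 tilt [ 0.0002 -0.0004] q7 0.34 w 0.643 F [0.4 0.3 0.6]
[ 0.2916 -0.1652  0.0372] turn 0.482
```

To row units: 0.2916 m / 0.6 = 0.486, -0.1652 m / 0.6 = -0.2753, 0.482 rad / 2 = 0.241.

Request:
move_tool([
  [[0.486, -0.2753, 0.0617], 0.241, 0.65],
  [[0.486, -0.2753, 0.0617], 0.241, 0.65],
  [[0.486, -0.2753, 0.0617], 0.241, 0.65],
  [[0.486, -0.2753, 0.0617], 0.241, 0.65],
  [[0.486, -0.2753, 0.0617], 0.241, 0.65],
  [[0.486, -0.2753, 0.0617], 0.241, 0.65],
  [[0.486, -0.2753, 0.0617], 0.241, 0.65],
  [[0.486, -0.2753, 0.0617], 0.241, 0.65],
  [[0.486, -0.2753, 0.0617], 0.241, 0.65],
  [[0.486, -0.2753, 0.0617], 0.241, 0.65],
])

```text
time: 6.95
position: [0.4795, 0.1886, 0.2909]
tool_rot: [2.664, 1.663, 0.001]
ft_force: [-0.0, -0.6, 0.5]
grip_width: 0.651
grip_force: 0.0
```

```bash
python3 - <<'E'
from h import *
im,d=grab('top')
plan((.479,.1896,.003,1.118))
print('long',*rect('top',(340,135,435,190),.036,.06))
print('f1',*rect('top',(350,145,428,185),.016,.03))
print('f2',*rect('top',(277,145,353,185),.016,.03))
im,d=grab('top');print('long',*rect('top',(340,135,435,190),.036,.06))
E
```

```text
t 7.0 tcp [0.4797 0.1882 0.2909] yaw 1.115 tilt [ 0.0008 -0.0003] q7 -0.8 w 0.651 F [-0.6 -0.7  0.8]
[ 0.0009 -0.0013  0.1059] turn -0.003
long [ 0.6538 -0.0971] [0.0313 0.0857] 1.607 0.0424 1003
f1 [ 0.6518 -0.0967] [0.0346 0.1277] 1.583 0.0242 430
f2 [0.6494 0.0267] [0.0352 0.1259] 1.607 0.0242 1350
long [ 0.6535 -0.0968] [0.0305 0.0857] 1.6 0.0424 1006
```

To row units: 0.1045 m / 0.6 = 0.1742, 0.097 m / 0.6 = 0.1617, -0.002 rad / 2 = -0.001.

Request:
move_tool([
  [[0.0013, -0.0013, 0.0667], -0.001, 0.65],
  [[0.0013, -0.0013, 0.1333], -0.001, 0.65],
  [[0.0013, -0.0013, 0.1617], -0.001, 0.65],
  [[0.0013, -0.0013, 0.1742], -0.001, 0.65],
  [[0.0013, -0.0013, 0.1742], -0.001, 0.65],
])

```text
time: 7.55
position: [0.4789, 0.1897, 0.1856]
tool_rot: [2.663, 1.666, -0.002]
ft_force: [-0.2, -0.5, 0.5]
grip_width: 0.654
grip_force: 0.0
```

```bash
python3 - <<'E'
from h import *
plan((.479,.1896,.003,1.118))
E
```

```text
t 7.55 tcp [0.4789 0.1897 0.1856] yaw 1.118 tilt [-0.0008 -0.0014] q7 -0.7 w 0.654 F [-0.2 -0.5  0.5]
[-0.0001  0.0002  0.0006] turn -0.0
```

To row units: -0.002 m / 0.6 = -0.0033, 0.0005 m / 0.6 = 0.0008.

Request:
move_tool([
  [[0, 0, 0.0008], 0, 0.15],
  [[0, 0, 0.0008], 0, 0.15],
  [[0, 0, 0.0008], 0, 0.15],
  [[0, 0, 0.0008], 0, 0.15],
  [[0, 0, 0.0008], 0, 0.15],
  [[0, 0, 0.0008], 0, 0.15],
  [[0, 0, -0.0033], 0, 0.15],
])

```text
time: 8.25
position: [0.4784, 0.1908, 0.1881]
tool_rot: [2.662, 1.669, -0.001]
ft_force: [-0.5, 0.1, -0.2]
grip_width: 0.299
grip_force: 15.0
```

```bash
python3 - <<'E'
from h import *
plan((.479,.1896,.14,1.118),(.6535,-.0970,.12,1.602))
E
```

```text
t 8.25 tcp [0.4784 0.1908 0.1881] yaw 1.12 tilt [-0.0003 -0.0002] q7 -0.7 w 0.299 F [-0.5  0.1 -0.2]
[-0.0008  0.001  -0.1339] turn 0.002
[-0.1827  0.283  -0.1139] turn -0.482
```

To row units: 0.283 m / 0.6 = 0.4717, -0.1827 m / 0.6 = -0.3045, -0.482 rad / 2 = -0.241.

Request:
move_tool([
  [[0, 0, -0.0833], 0, 0.15],
  [[0, 0, -0.1667], 0, 0.15],
  [[-0.3045, 0.4717, -0.19], -0.241, 0.15],
  [[-0.3045, 0.4717, -0.19], -0.241, 0.15],
  [[-0.3045, 0.4717, -0.19], -0.241, 0.15],
  [[-0.3045, 0.4717, -0.19], -0.241, 0.15],
  [[-0.3045, 0.4717, -0.19], -0.241, 0.15],
  [[-0.3045, 0.4717, -0.19], -0.241, 0.15],
  [[-0.3045, 0.4717, -0.19], -0.241, 0.15],
  [[-0.3045, 0.4717, -0.19], -0.241, 0.15],
  [[-0.3045, 0.4717, -0.19], -0.241, 0.15],
  [[-0.3045, 0.4717, -0.19], -0.241, 0.15],
])

```text
time: 9.45
position: [0.6533, -0.0959, 0.3016]
tool_rot: [-2.185, -2.255, 0.0]
ft_force: [-0.6, 0.0, -0.3]
grip_width: 0.299
grip_force: 15.0
```

```bash
python3 - <<'E'
from h import *
plan((.6535,-.0970,.0455,1.602))
E
```

```text
t 9.45 tcp [ 0.6533 -0.0959  0.3016] yaw 1.602 tilt [-0.0013  0.0012] q7 0.38 w 0.299 F [-0.6  0.  -0.3]
[-0.0012  0.0002  0.0741] turn 0.0
```

To row units: 0.0715 m / 0.6 = 0.1192, 0.068 m / 0.6 = 0.1133.

Request:
move_tool([
  [[-0.001, 0, 0.05], 0, 0.15],
  [[-0.001, 0, 0.0967], 0, 0.15],
  [[-0.001, 0, 0.1133], 0, 0.15],
  [[-0.001, 0, 0.1192], 0, 0.15],
  [[-0.001, 0, 0.1192], 0, 0.15],
  [[-0.001, 0, 0.1192], 0, 0.15],
])

```text
time: 10.05
position: [0.6542, -0.0974, 0.2322]
tool_rot: [2.185, 2.255, 0.003]
ft_force: [-0.6, -0.1, 0.2]
grip_width: 0.295
grip_force: 15.0
```

```bash
python3 - <<'E'
from h import *
plan((.6535,-.0970,.0455,1.602))
E
```

```text
t 10.05 tcp [ 0.6542 -0.0974  0.2322] yaw 1.602 tilt [0.0023 0.0001] q7 0.41 w 0.295 F [-0.6 -0.1  0.2]
[ 0.0004 -0.0007  0.0047] turn 0.0
```

To row units: 0.003 m / 0.6 = 0.005, 0.002 m / 0.6 = 0.0033.

Request:
move_tool([
  [[0.0007, -0.0012, 0.0017], 0, 0.15],
  [[0.0007, -0.0012, 0.0033], 0, 0.15],
  [[0.0007, -0.0012, 0.005], 0, 0.15],
  [[0.0007, -0.0012, 0.005], 0, 0.15],
])

```text
time: 10.45
position: [0.6531, -0.0973, 0.2282]
tool_rot: [2.187, 2.255, 0.001]
ft_force: [-0.7, 0.1, 3.0]
grip_width: 0.3
grip_force: 15.0
```

```bash
python3 -c "
from h import *
plan((.6535,-.0970,.0455,1.602))"
```

```text
t 10.45 tcp [ 0.6531 -0.0973  0.2282] yaw 1.602 tilt [0.0007 0.0002] q7 0.41 w 0.3 F [-0.7  0.1  3. ]
[0.0003 0.0004 0.0007] turn -0.0
```

To row units: -0.12 m / 0.6 = -0.2, 0.0005 m / 0.6 = 0.0008.

Request:
move_tool([
  [[0.0005, 0.0005, 0.0008], 0, 0.15],
  [[0.0005, 0.0005, 0.0008], 0, 0.15],
  [[0.0005, 0.0005, 0.0008], 0, 0.35],
  [[0.0005, 0.0005, 0.0008], 0, 0.5],
  [[0, 0, 0], 0, 0.6],
  [[0, 0, -0.05], 0, 0.65],
  [[0, 0, -0.1333], 0, 0.65],
  [[0, 0, -0.2], 0, 0.65],
])

```text
time: 11.25
position: [0.6529, -0.0974, 0.3494]
tool_rot: [2.187, 2.255, -0.0]
ft_force: [1.8, -0.8, 0.2]
grip_width: 0.632
grip_force: 0.0
```

```bash
python3 - <<'E'
from h import *
plan((.5,.2,.14,1.4),(.4498,.3231,.11,1.383))
E
```

```text
t 11.25 tcp [ 0.6529 -0.0974  0.3494] yaw 1.602 tilt [ 0.0003 -0.0004] q7 0.36 w 0.632 F [ 1.8 -0.8  0.2]
[ 0.3019 -0.1437  0.0272] turn 0.202
[ 0.4265 -0.1901  0.0572] turn 0.219
```

To row units: 0.4265 m / 0.6 = 0.7108, -0.1901 m / 0.6 = -0.3168, 0.219 rad / 2 = 0.1095.

Request:
move_tool([
  [[0.7108, -0.3168, 0.0953], 0.1095, 0.65],
  [[0.7108, -0.3168, 0.0953], 0.1095, 0.65],
  [[0.7108, -0.3168, 0.0953], 0.1095, 0.65],
  [[0.7108, -0.3168, 0.0953], 0.1095, 0.65],
  [[0.7108, -0.3168, 0.0953], 0.1095, 0.65],
  [[0.7108, -0.3168, 0.0953], 0.1095, 0.65],
  [[0.7108, -0.3168, 0.0953], 0.1095, 0.65],
  [[0.7108, -0.3168, 0.0953], 0.1095, 0.65],
  [[0.7108, -0.3168, 0.0953], 0.1095, 0.65],
  [[0.7108, -0.3168, 0.0953], 0.1095, 0.65],
  [[0.7108, -0.3168, 0.0953], 0.1095, 0.65],
  [[0.7108, -0.3168, 0.0953], 0.1095, 0.65],
])

```text
time: 12.45
position: [0.4497, 0.3229, 0.2903]
tool_rot: [2.419, 2.003, -0.001]
ft_force: [0.4, -0.5, -0.1]
grip_width: 0.65
grip_force: 0.0
```

```bash
python3 - <<'E'
from h import *
for i in range(2):
    im,d=grab('top')
    print('short',*rect('top',(340,135,435,190),.049,.07))
    print('long',*rect('top',(340,135,435,190),.034,.048))
im,d=grab('scene'); cv2.imwrite('pics/s3.png',cv2.resize(im[190:400,120:440,::-1],None,fx=2.4,fy=2.4))
plan((.4498,.3231,.004,1.383))
E
```

```text
short [ 0.6537 -0.0986] [0.0275 0.0578] 1.587 0.0563 635
long [ 0.6531 -0.0971] [0.0303 0.0848] 1.588 0.0423 414
short [ 0.6539 -0.0985] [0.0267 0.0578] 1.597 0.0564 632
long [ 0.6529 -0.0966] [0.0306 0.0853] 1.586 0.0422 424
t 12.6 tcp [0.4508 0.3214 0.2907] yaw 1.38 tilt [ 0.0007 -0.0002] q7 -0.74 w 0.649 F [-0.1  0.2  0.7]
[ 0.0015 -0.0014  0.1047] turn -0.003
```

View pics/s3.png

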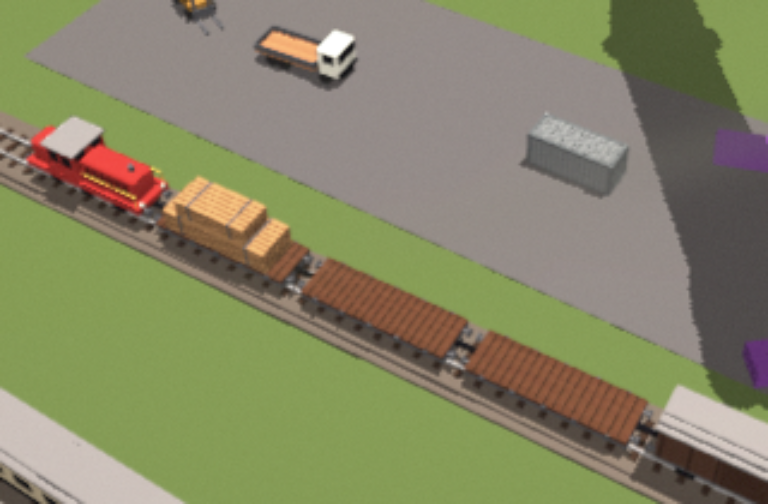

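The timber sits on the wagon beside the loco (crop ~165–305, 180–275), with the two empty flats to its right. The pack looks shifted towards the loco in this oblique view, so I'll check by projecting the expected outlines.

```bash
cat > ov.py <<'E'
from h import *
def box(im,n,c,a,L,W,z,col,s,o):
    m=ctrl.camera_model(n); f=240/np.tan(np.radians(m['vertical_fov'])/2)
    K=np.array([[f,0,m['cx']],[0,f,m['cy']],[0,0,1]]); e=np.array([np.cos(a),np.sin(a)]); g=np.array([-e[1],e[0]])
    p=np.array([[*(np.array(c)+i*L/2*e+j*W/2*g),z] for i,j in((1,1),(1,-1),(-1,-1),(-1,1))])
    q=cv2.projectPoints(p,np.array(m['rvec'],float),np.array(m['tvec'],float),K,None)[0].reshape(-1,2)
    cv2.polylines(im,[((q-o)*s).astype(int)],True,col,1)
E
python3 - <<'E'
from ov import *
im=np.load('/tmp/scene.npz')['im']; v0,v1,u0,u1=240,330,170,300
a=cv2.resize(im[v0:v1,u0:u1,::-1],None,fx=6,fy=6,interpolation=cv2.INTER_CUBIC); o=np.array([u0,v0])
box(a,'scene',(.653,-.097),1.6,.108,.033,.024,(255,0,0),6,o); box(a,'scene',(.653,-.097),1.6,.085,.03,.042,(0,255,0),6,o); box(a,'scene',(.6535,-.097),1.6,.058,.026,.056,(255,255,0),6,o); box(a,'scene',(.6494,.027),1.6,.108,.033,.024,(255,0,0),6,o)
cv2.imwrite('pics/ov.png',a)
print('short',*rect('scene',(170,250,260,310),.049,.065)); print('long',*rect('scene',(170,250,260,310),.036,.046)); print('f2',*rect('scene',(240,290,320,345),.019,.028)); print('f3',*rect('scene',(310,320,400,380),.019,.028))
E
```

```text
short [ 0.6544 -0.101 ] [0.028  0.0598] 1.592 0.0557 533
long [ 0.6546 -0.0986] [0.0312 0.0862] 1.613 0.0417 364
f2 [0.6503 0.0223] [0.0374 0.1646] 1.591 0.0237 1516
f3 [0.646  0.1446] [0.0375 0.145 ] 1.607 0.0236 1674
```

View pics/ov.png

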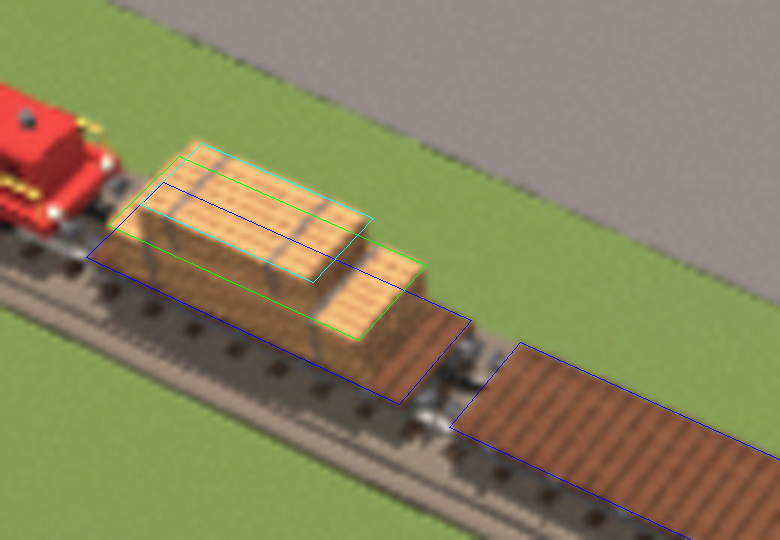

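The overlay matches the long pack closely. The short pack is only 1–1.5 mm towards the loco, which is fine. Next is the tank.

To row units: 0.1035 m / 0.6 = 0.1725, 0.096 m / 0.6 = 0.16, -0.002 rad / 2 = -0.001.

Request:
move_tool([
  [[0.0015, -0.0012, 0.0667], -0.001, 0.65],
  [[0.0015, -0.0012, 0.125], -0.001, 0.65],
  [[0.0015, -0.0012, 0.16], -0.001, 0.65],
  [[0.0015, -0.0012, 0.1725], -0.001, 0.65],
  [[0.0015, -0.0012, 0.1725], -0.001, 0.65],
  [[0.0015, -0.0012, 0.1725], -0.001, 0.65],
])

```text
time: 13.2
position: [0.4501, 0.324, 0.1882]
tool_rot: [2.419, 2.004, 0.003]
ft_force: [0.3, -0.1, 0.6]
grip_width: 0.652
grip_force: 0.0
```

```bash
python3 - <<'E'
from h import *
plan((.4498,.3231,.004,1.383))
E
```

```text
t 13.2 tcp [0.4501 0.324  0.1882] yaw 1.384 tilt [0.0017 0.0013] q7 -0.66 w 0.652 F [ 0.3 -0.1  0.6]
[-0.001  -0.0002  0.0022] turn 0.001
```

To row units: 0.002 m / 0.6 = 0.0033, -0.001 m / 0.6 = -0.0017.

Request:
move_tool([
  [[-0.0017, 0, 0.0033], 0, 0.65],
  [[-0.0017, 0, 0.0033], 0, 0.65],
  [[-0.0017, 0, 0.0033], 0, 0.15],
  [[-0.0017, 0, 0.0033], 0, 0.15],
  [[-0.0017, 0, 0.0033], 0, 0.15],
  [[-0.0017, 0, 0.0033], 0, 0.15],
  [[-0.0017, 0, 0.0033], 0, 0.15],
  [[-0.0017, 0, 0.0033], 0, 0.15],
])

```text
time: 14.0
position: [0.449, 0.3232, 0.185]
tool_rot: [-2.418, -2.006, -0.0]
ft_force: [-0.3, -0.1, 0.0]
grip_width: 0.307
grip_force: 14.9
```

```bash
python3 - <<'E'
from h import *
plan((.4498,.3231,.14,1.383),(.6458,.151,.11,1.6))
E
```

```text
t 14.0 tcp [0.449  0.3232 0.185 ] yaw 1.385 tilt [0.     0.0001] q7 -0.66 w 0.307 F [-0.3 -0.1  0. ]
[ 0.      0.0008 -0.137 ] turn 0.002
[-0.1329  0.2253 -0.107 ] turn -0.215
```

To row units: 0.2253 m / 0.6 = 0.3755, -0.133 m / 0.6 = -0.2217, -0.215 rad / 2 = -0.1075.

Request:
move_tool([
  [[0, 0, -0.0333], 0, 0.15],
  [[0, 0, -0.1], 0, 0.15],
  [[0, 0, -0.175], 0, 0.15],
  [[-0.2217, 0.3755, -0.1783], -0.1075, 0.15],
  [[-0.2217, 0.3755, -0.1783], -0.1075, 0.15],
  [[-0.2217, 0.3755, -0.1783], -0.1075, 0.15],
  [[-0.2217, 0.3755, -0.1783], -0.1075, 0.15],
  [[-0.2217, 0.3755, -0.1783], -0.1075, 0.15],
  [[-0.2217, 0.3755, -0.1783], -0.1075, 0.15],
  [[-0.2217, 0.3755, -0.1783], -0.1075, 0.15],
  [[-0.2217, 0.3755, -0.1783], -0.1075, 0.15],
])

```text
time: 15.1
position: [0.6455, 0.151, 0.2914]
tool_rot: [-2.189, -2.252, 0.001]
ft_force: [-0.5, 0.1, -0.9]
grip_width: 0.304
grip_force: 15.0
```

```bash
python3 - <<'E'
from h import *
plan((.6458,.151,.027,1.6))
im,d=grab('scene'); cv2.imwrite('pics/s4.png',cv2.resize(im[190:420,280:560,::-1],None,fx=2.5,fy=2.5))
E
```

```text
t 15.1 tcp [0.6455 0.151  0.2914] yaw 1.599 tilt [-0.0012  0.0003] q7 -0.02 w 0.304 F [-0.5  0.1 -0.9]
[-0.      0.0004  0.0824] turn -0.001
```

View pics/s4.png

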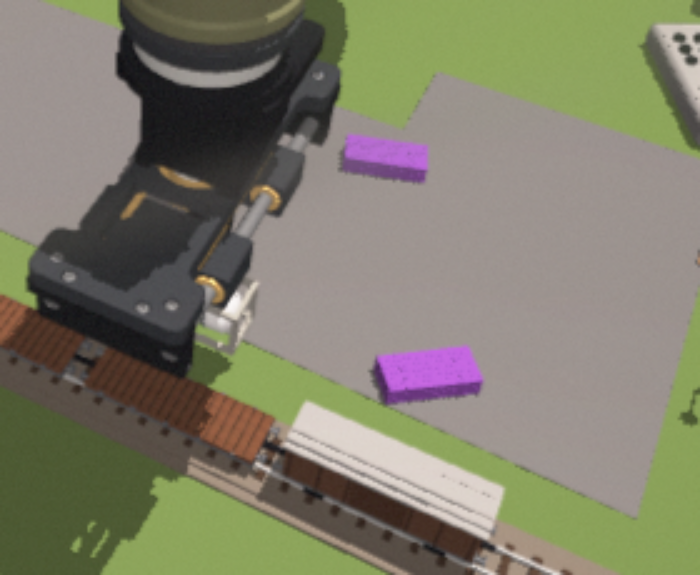

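The tank is held between the fingers, its end frame at crop (235,315), level above the farthest flat. I lower it.

To row units: 0.0795 m / 0.6 = 0.1325, 0.076 m / 0.6 = 0.1267.

Request:
move_tool([
  [[0, 0.0007, 0.0583], 0, 0.15],
  [[0, 0.0007, 0.11], 0, 0.15],
  [[0, 0.0007, 0.1267], 0, 0.15],
  [[0, 0.0007, 0.1325], 0, 0.15],
  [[0, 0.0007, 0.1325], 0, 0.15],
  [[0, 0.0007, 0.1325], 0, 0.15],
])

```text
time: 15.75
position: [0.6468, 0.1512, 0.2143]
tool_rot: [2.188, 2.253, 0.004]
ft_force: [-0.1, 0.4, -0.4]
grip_width: 0.306
grip_force: 15.0
```

```bash
python3 -c "
from h import *
plan((.6458,.151,.027,1.6))"
```

```text
t 15.75 tcp [0.6468 0.1512 0.2143] yaw 1.6 tilt [0.0026 0.001 ] q7 0.02 w 0.306 F [-0.1  0.4 -0.4]
[-0.0002 -0.001   0.0053] turn 0.0
```

To row units: 0.0038 m / 0.6 = 0.0063, 0.003 m / 0.6 = 0.005.

Request:
move_tool([
  [[-0.0003, -0.0022, 0.0017], 0, 0.15],
  [[-0.0003, -0.0022, 0.0033], 0, 0.15],
  [[-0.0003, -0.0022, 0.005], 0, 0.15],
  [[-0.0003, -0.0022, 0.0063], 0, 0.15],
  [[-0.0003, -0.0022, 0.0063], 0, 0.15],
])

```text
time: 16.25
position: [0.645, 0.1506, 0.209]
tool_rot: [-2.189, -2.253, -0.0]
ft_force: [-1.4, 0.5, 2.6]
grip_width: 0.305
grip_force: 14.8
```

```bash
python3 -c "
from h import *
plan((.6454,.151,.027,1.6))"
```

```text
t 16.25 tcp [0.645  0.1506 0.209 ] yaw 1.6 tilt [0.0001 0.0003] q7 0.02 w 0.305 F [-1.4  0.5  2.6]
[0.0004 0.0004 0.    ] turn -0.0
```

Contact at the expected height, so I release and go over the box.

To row units: -0.1 m / 0.6 = -0.1667, -0.07 m / 0.6 = -0.1167.

Request:
move_tool([
  [[0.0005, 0.0007, 0.0005], 0, 0.15],
  [[0.0005, 0.0007, 0.0005], 0, 0.15],
  [[0.0005, 0.0007, 0.0005], 0, 0.35],
  [[0.0005, 0.0007, 0.0005], 0, 0.5],
  [[0, 0, 0], 0, 0.6],
  [[0, 0, -0.05], 0, 0.65],
  [[0, 0, -0.1167], 0, 0.65],
  [[0, 0, -0.1667], 0, 0.65],
])

```text
time: 17.05
position: [0.6452, 0.1505, 0.3105]
tool_rot: [2.189, 2.252, 0.002]
ft_force: [0.9, 0.1, 0.5]
grip_width: 0.628
grip_force: 0.0
```

```bash
python3 - <<'E'
from h import *
plan((.4519,.0697,.12,1.575))
E
```

```text
t 17.05 tcp [0.6452 0.1505 0.3105] yaw 1.6 tilt [0.0014 0.0001] q7 -0.03 w 0.628 F [0.9 0.1 0.5]
[-0.0752 -0.1955  0.0082] turn 0.025
```

To row units: -0.1955 m / 0.6 = -0.3258, -0.0752 m / 0.6 = -0.1253, 0.025 rad / 2 = 0.0125.

Request:
move_tool([
  [[-0.1253, -0.3258, 0.0133], 0.0125, 0.65],
  [[-0.1253, -0.3258, 0.0133], 0.0125, 0.65],
  [[-0.1253, -0.3258, 0.0133], 0.0125, 0.65],
  [[-0.1253, -0.3258, 0.0133], 0.0125, 0.65],
  [[-0.1253, -0.3258, 0.0133], 0.0125, 0.65],
  [[-0.1253, -0.3258, 0.0133], 0.0125, 0.65],
  [[-0.1253, -0.3258, 0.0133], 0.0125, 0.65],
  [[-0.1253, -0.3258, 0.0133], 0.0125, 0.65],
])

```text
time: 17.85
position: [0.4531, 0.0704, 0.3012]
tool_rot: [2.215, 2.225, 0.001]
ft_force: [0.6, 1.0, 0.2]
grip_width: 0.647
grip_force: 0.0
```

```bash
python3 - <<'E'
from h import *
for i in range(2):
    im,d=grab('top'); print('tank',*rect('top',(195,135,285,195),.034,.07))
plan((.4519,.0697,.003,1.575))
E
```

```text
tank [0.646  0.1509] [0.0288 0.071 ] 1.593 0.0515 727
tank [0.6457 0.1507] [0.0288 0.0706] 1.595 0.0517 723
t 17.95 tcp [0.4528 0.0702 0.3008] yaw 1.575 tilt [ 0.0007 -0.0016] q7 -0.22 w 0.646 F [0.1 0.4 0.1]
[-0.0003 -0.001   0.1158] turn -0.0
```

The tank is within 0.3 mm of target and level. Next is the box.

To row units: 0.1145 m / 0.6 = 0.1908, 0.105 m / 0.6 = 0.175.

Request:
move_tool([
  [[-0.0005, -0.0017, 0.0667], 0, 0.65],
  [[-0.0005, -0.0017, 0.1333], 0, 0.65],
  [[-0.0005, -0.0017, 0.175], 0, 0.65],
  [[-0.0005, -0.0017, 0.1908], 0, 0.65],
  [[-0.0005, -0.0017, 0.1908], 0, 0.65],
  [[-0.0005, -0.0017, 0.1908], 0, 0.65],
])

```text
time: 18.55
position: [0.4517, 0.0696, 0.187]
tool_rot: [2.216, 2.225, 0.001]
ft_force: [0.5, -0.0, 0.6]
grip_width: 0.652
grip_force: 0.0
```

```bash
python3 - <<'E'
from h import *
plan((.4519,.0697,.003,1.575))
E
```

```text
t 18.55 tcp [0.4517 0.0696 0.187 ] yaw 1.575 tilt [ 0.0015 -0.0001] q7 -0.06 w 0.652 F [ 0.5 -0.   0.6]
[0.0001 0.0002 0.002 ] turn -0.0
```

To row units: 0.002 m / 0.6 = 0.0033.

Request:
move_tool([
  [[0, 0, 0.0033], 0, 0.65],
  [[0, 0, 0.0033], 0, 0.65],
  [[0, 0, 0.0033], 0, 0.15],
  [[0, 0, 0.0033], 0, 0.15],
  [[0, 0, 0.0033], 0, 0.15],
  [[0, 0, 0.0033], 0, 0.15],
  [[0, 0, 0.0033], 0, 0.15],
  [[0, 0, 0.0033], 0, 0.15],
])

```text
time: 19.35
position: [0.4507, 0.0695, 0.1842]
tool_rot: [-2.217, -2.226, -0.0]
ft_force: [-0.1, -0.6, 1.1]
grip_width: 0.32
grip_force: 15.0
```

```bash
python3 - <<'E'
from h import *
plan((.4519,.0697,.14,1.575),(.6492,.027,.12,1.6))
E
```

```text
t 19.35 tcp [0.4507 0.0695 0.1842] yaw 1.575 tilt [0.0001 0.0001] q7 -0.06 w 0.32 F [-0.1 -0.6  1.1]
[ 0.0002  0.0012 -0.1378] turn -0.0
[-0.0433  0.1983 -0.1178] turn -0.025
```

To row units: 0.1983 m / 0.6 = 0.3305, -0.118 m / 0.6 = -0.1967, -0.025 rad / 2 = -0.0125.

Request:
move_tool([
  [[0, 0, -0.0333], 0, 0.15],
  [[0, 0, -0.1], 0, 0.15],
  [[0, 0, -0.1833], 0, 0.15],
  [[-0.0722, 0.3305, -0.1967], -0.0125, 0.15],
  [[-0.0722, 0.3305, -0.1967], -0.0125, 0.15],
  [[-0.0722, 0.3305, -0.1967], -0.0125, 0.15],
  [[-0.0722, 0.3305, -0.1967], -0.0125, 0.15],
  [[-0.0722, 0.3305, -0.1967], -0.0125, 0.15],
  [[-0.0722, 0.3305, -0.1967], -0.0125, 0.15],
  [[-0.0722, 0.3305, -0.1967], -0.0125, 0.15],
  [[-0.0722, 0.3305, -0.1967], -0.0125, 0.15],
])

```text
time: 20.45
position: [0.648, 0.0274, 0.3026]
tool_rot: [-2.187, -2.253, -0.002]
ft_force: [-0.5, -0.4, -0.6]
grip_width: 0.322
grip_force: 15.0
```

```bash
python3 - <<'E'
from h import *
plan((.6492,.0268,.0262,1.6))
E
```

```text
t 20.45 tcp [0.648  0.0274 0.3026] yaw 1.6 tilt [-0.0002  0.0017] q7 0.21 w 0.322 F [-0.5 -0.4 -0.6]
[-0.0008  0.0012  0.0944] turn 0.0
```

To row units: 0.0915 m / 0.6 = 0.1525, 0.088 m / 0.6 = 0.1467.

Request:
move_tool([
  [[-0.0008, 0.0007, 0.0667], 0, 0.15],
  [[-0.0008, 0.0007, 0.125], 0, 0.15],
  [[-0.0008, 0.0007, 0.1467], 0, 0.15],
  [[-0.0008, 0.0007, 0.1525], 0, 0.15],
  [[-0.0008, 0.0007, 0.1525], 0, 0.15],
  [[-0.0008, 0.0007, 0.1525], 0, 0.15],
])

```text
time: 21.05
position: [0.6503, 0.0264, 0.2128]
tool_rot: [2.188, 2.252, 0.004]
ft_force: [1.3, -0.6, 0.0]
grip_width: 0.319
grip_force: 15.0
```

```bash
python3 -c "
from h import *
plan((.6490,.0268,.0262,1.6))"
```

```text
t 21.05 tcp [0.6503 0.0264 0.2128] yaw 1.6 tilt [0.0032 0.0006] q7 0.27 w 0.319 F [ 1.3 -0.6  0. ]
[ 0.0004 -0.0013  0.0046] turn -0.0
```

To row units: 0.0033 m / 0.6 = 0.0055, 0.003 m / 0.6 = 0.005.

Request:
move_tool([
  [[0.0007, -0.0017, 0.0017], 0, 0.15],
  [[0.0007, -0.0017, 0.0033], 0, 0.15],
  [[0.0007, -0.0017, 0.005], 0, 0.15],
  [[0.0007, -0.0017, 0.0055], 0, 0.15],
  [[0.0007, -0.0017, 0.0055], 0, 0.15],
])

```text
time: 21.55
position: [0.6488, 0.0268, 0.2083]
tool_rot: [2.189, 2.253, 0.001]
ft_force: [-2.2, 0.8, 5.3]
grip_width: 0.325
grip_force: 15.0
```

```bash
python3 -c "
from h import *
plan((.6490,.0268,.0262,1.6))"
```

```text
t 21.55 tcp [0.6488 0.0268 0.2083] yaw 1.6 tilt [0.0006 0.0006] q7 0.27 w 0.325 F [-2.2  0.8  5.3]
[-0.      0.0002  0.0001] turn -0.0
```

To row units: 0.2 m / 0.6 = 0.3333, -0.16 m / 0.6 = -0.2667.

Request:
move_tool([
  [[0, 0, 0], 0, 0.35],
  [[0, 0, 0], 0, 0.5],
  [[0, 0, 0], 0, 0.6],
  [[0, 0, -0.05], 0, 0.65],
  [[0, 0, -0.1167], 0, 0.65],
  [[0, 0, -0.2], 0, 0.65],
  [[0.3333, -0.2667, -0.2], 0, 0.65],
  [[0.3333, -0.2667, -0.2], 0, 0.65],
  [[0.3333, -0.2667, -0.2], 0, 0.65],
  [[0.3333, -0.2667, -0.2], 0, 0.65],
  [[0.3333, -0.2667, -0.2], 0, 0.65],
  [[0.3333, -0.2667, -0.2], 0, 0.65],
  [[0.3333, -0.2667, -0.2], 0, 0.65],
])

```text
time: 22.85
position: [0.4816, 0.2239, 0.3273]
tool_rot: [-2.183, -2.258, -0.001]
ft_force: [0.3, -0.4, -0.1]
grip_width: 0.648
grip_force: 0.0
```

```bash
python3 - <<'E'
from ov import *
for i in range(3):
    im,d=grab('top')
    for k,b,zl,zh in [('short',(340,135,435,190),.049,.07),('long',(340,135,435,190),.034,.048),('box',(270,135,360,195),.034,.07),('tank',(195,135,285,195),.034,.07),('lorry',(408,262,472,300),.006,.06),('fork',(490,268,548,310),.006,.06)]:
        print(k,*rect('top',b,zl,zh))
cv2.imwrite('pics/t5.png',cv2.resize(im[120:310,190:560,::-1],None,fx=2.1,fy=2.1))
im,d=grab('scene'); v0,v1,u0,u1=240,390,170,400; o=np.array([u0,v0])
a=cv2.resize(im[v0:v1,u0:u1,::-1],None,fx=3.4,fy=3.4,interpolation=cv2.INTER_CUBIC)
for c in((.653,-.097),(.6494,.027),(.6458,.151)): box(a,'scene',c,1.6,.108,.033,.024,(255,0,0),3.4,o)
cv2.imwrite('pics/s5.png',a)
E
```

```text
short [ 0.654  -0.0984] [0.0269 0.058 ] 1.602 0.0565 633
long [ 0.6529 -0.0967] [0.0304 0.0854] 1.593 0.0424 422
box [0.6497 0.0271] [0.0288 0.07  ] 1.591 0.0539 851
tank [0.6458 0.1508] [0.0287 0.0705] 1.602 0.0516 724
lorry [ 0.4571 -0.1809] [0.0294 0.0844] 1.639 0.0146 935
fork [ 0.4417 -0.3186] [0.026  0.0473] 1.113 0.0278 493
short [ 0.6538 -0.0985] [0.0272 0.0578] 1.591 0.0564 636
long [ 0.6532 -0.0967] [0.0301 0.0852] 1.599 0.0425 419
box [0.6495 0.0272] [0.0285 0.0704] 1.595 0.0539 855
tank [0.6459 0.1505] [0.0287 0.0703] 1.602 0.0513 727
lorry [ 0.4572 -0.1808] [0.0293 0.0843] 1.642 0.0146 934
fork [ 0.442  -0.3183] [0.026  0.0476] 1.117 0.0274 490
short [ 0.6539 -0.0985] [0.0271 0.0578] 1.589 0.0563 633
long [ 0.653  -0.0966] [0.0302 0.0855] 1.592 0.0423 416
box [0.6495 0.0271] [0.0289 0.0703] 1.597 0.0539 856
tank [0.6458 0.1506] [0.0287 0.0704] 1.599 0.0516 726
lorry [ 0.4571 -0.1809] [0.0294 0.0844] 1.64 0.0146 934
fork [ 0.4416 -0.3184] [0.0257 0.0477] 1.102 0.0291 487
```

View pics/s5.png

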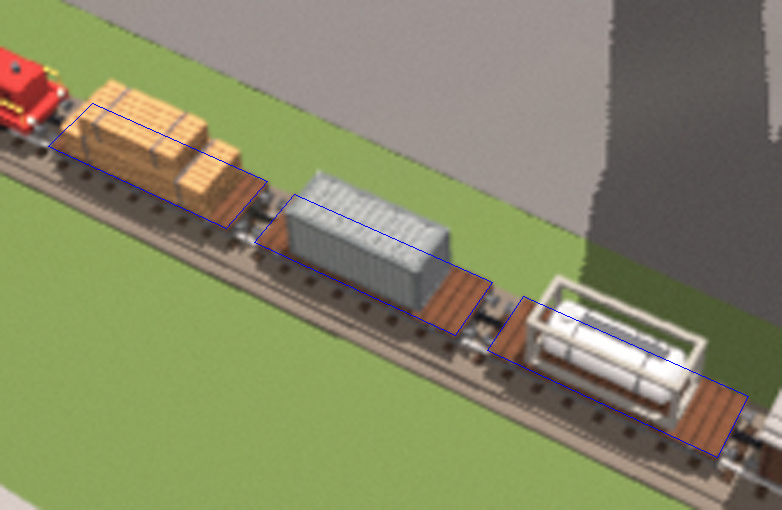

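View pics/t5.png

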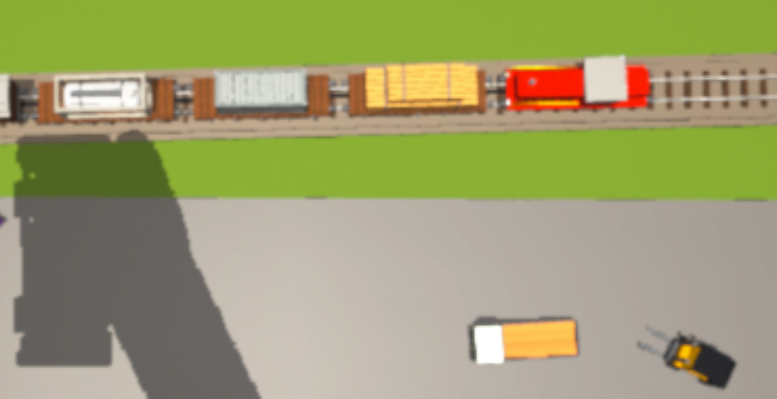

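All loads are measured within about 1 mm of their wagon centres and in line. The short pack is 1.7 mm off centre on the long one. The lorry and forklift haven't moved and the robot is clear, so I'm handing in.

```bash
python3 -c "
from bench import ctrl
print(ctrl.close_job())"
```

```text
the job is handed in; nothing more can be done
None
```

The train is loaded as asked and handed in at about 23 s: the long, tank and box loads sit within about 1 mm of their wagon centres, the short pack is 1.7 mm off centre on the long pack (left that way), and the lorry and forklift have not moved.

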